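# Prop open the cover of a bench power unit

### The arm

A 6-joint arm with a two-finger parallel gripper is mounted at the origin on the work surface. World frame = base frame: x ahead of the robot, y to its left, z up, the work surface at z = 0. Lengths are in m, angles in rad, forces in N, time in s.
With the tool pointing down it reaches from about 0.375 to 0.975 m from the base axis. Payload 3.8 kg.
Tool frame: the origin (TCP) lies midway between the tips of the shut fingers; the grasp point (between the pads) lies 19 mm behind it; z points along the fingers, y is the line along which they close (so a half turn about z gives the same grasp; the last joint's range is limited). The gripper opens to 85 mm and grips with 20 to 120 N. Pads are 22 mm wide; open, the fingers measure 114 mm over their backs; the gripper's body (76 mm by 85 mm) begins 54 mm behind the grasp point. The pads swing forward as they close: fully open they stand 13 mm farther back than shut.
Start: joints at [1.295, 0.264, 1.604, -0, 1.274, -0.037], TCP at [0.16, 0.656, 0.231] pointing down, gripper open.
Joint ranges: [-2.63, 2.63], [-0.94, 2.18], [0.31, 2.57], [-1.31, 4.45], [0, 2.66], [-2.55, 2.55]. Speed limits (rad/s): [2.57, 2.57, 3.14, 3.14, 3.14, 3.14].

### API

Orientations are given as a rotation vector (axis times angle).
In Python, from workcell import read_state, vision, ticket gives the robot as it stands. The module is installed in compiled form; this text tells all that it offers.
- The arm moves only by the tool jog_arm, never from a script. Its arguments are lists of equal length, an entry for each row: "turn": the turn, a rotation vector about the tool's x, y, z in rad, a list of three; "delta_pos": the shift along the tool's x, y, z in m, a list of three; "gripper": the finger opening in m, from 0 to 0.0854. In form: {"turn": [[rx, ry, rz], ...], "delta_pos": [[dx, dy, dz], ...], "gripper": [gripper, ...]}. A call has 1 to 20 rows; each row shifts and turns the commanded pose from where the row before left it, along the tool's axes as they then stand; what a row does not reach is not made up. A row lasts 1/12 s, in which the tool goes at most 41.7 mm and 7.16 degrees, less where a joint would pass 70% of its speed; a pose out of reach is approached as far as the arm can. A call with a gripper value outside its range is refused whole. The fingers move at their own pace and stop on an object; "grip_force" is the grip in N (left out, the last holds). Time passes only in rows, so rows that do not move let the fingers close. It gives the time, the measured TCP pose, the force, the opening and the grip force at its end, in the units of the state.
- read_state(): the state, without advancing time (a new reading comes with each control period).
- vision.read_camera(name): name is "scene" or "top" or "wrist"; returns the picture (480x640x3 uint8, red, green, blue); there is no depth.
- vision.calibration(name): a dict with "vfov" (degrees; the focal length in pixels is half the picture's height over the tangent of half this angle, whatever the lens; pixels are square), "cx", "cy" (the principal point, pixels), "R" (3x3) and "t" (3): a world point X has camera coordinates R X + t; the wrist camera has in their place "mount" (4x4, takes a point from camera to tool coordinates, whose origin is the TCP and whose axes are the flange's). Camera axes: x right, y down, z forward; pixel columns grow to the right and rows downward; lengths in m; the calibration is good to about 2 mm. A picture is of the moment at which its call begins: read the wrist's pose just before it. calibration takes no time and is no camera call.
- ticket.finish_job(): hands the job in; it is judged then, once.
The state is a dict: "time": time; "q": joint angles; "joint_vel": joint speeds; "joint_torque": joint torques, N m; "tool_pos": TCP position; "tcp_rot": TCP orientation; "wrist_force": force on the tool from outside, world axes, zero at the start; "torque": the same for the moment, N m; "width": opening from 0.0 (shut) to 1.0 (fully open); "grip_force": force on a finger pad.
Only numpy, scipy, OpenCV 4.12 (cv2) and the standard library are available. Lean on these libraries where they do the work, as an engineer would, in place of code of your own. Each camera call takes 0.05 s, during which the arm holds its last target. There are 200 camera calls.

### The job

Open the power unit for wiring work: raise its hinged cover by the knob until it stands nearly upright on its stiff hinges, swing the prop rod up from the front panel, and let the cover down gently, without letting it drop, so that the rod's bent end sits fully home in the forked socket and holds the cover open. Leave the solder reel, screwdriver, flux bottle and side cutters where they are.

Things in the scene. Friction and masses are not known exactly. Their poses are not given: they have to be found in the camera images.
- power_unit: Sheet-metal power unit, 340 deep (x) x 220 wide (y), rim 92 high; heavy, does not shift. Origin: on the bench under the middle of its front panel (the plane x = 0, facing the robot). x runs back into the unit, y along the panel to the hinge side (left seen from the robot), z up. Offsets below: mm in these axes. Rod and socket are in front of the panel (x negative).
- cover (a joint): Hinge of the steel cover (0.75 kg +-15 %, 224 from hinge to free edge, 354 long, 18 skirt), axis along x at y 112, z 94. Radians: 0 shut (free edge on the y-negative side), grows as the free edge rises, stop 1.40. Stiff (0.38 N m): above about 1.22 it stays where left, lower it sinks by its own weight. About 5 N at the knob lifts it. Resting on the seated rod it reads 0.84.
- prop (a joint): Pivot of the prop rod, axis along x. Radians: 0 stowed (rod level along the front panel, pointing from the pivot to the hinge side), grows as the bent end swings up, stop 1.55. Stiff (0.17 N m): stays at any angle where left; about 2 N at its end moves it. Seated it reads 1.23; left between 1.17 and 1.25 it is caught by the socket's flared lips as the cover comes down (press the cover lightly home).
- cover_knob (a point): Middle of the black round knob on the cover's free edge, at x 60; knob 24 diameter, thick part 28 long; it points sideways (y-negative) when shut, and up when the cover is up. The point is 251 from the hinge axis along the cover and 7 below the cover's underside plane, 87 above the bench when shut. Skirt 25 from the point.
- cover_hinge (a point): Point on the cover's hinge axis, level with the knob along the unit (x 60).
- socket (a point): Seat of the forked steel socket on the cover's front skirt: an upside-down slot about 12 wide at the roof, its lips flaring to 31 at the mouth (10 on the hinge side, 9 on the other), 23 deep; opens square to the cover's underside. The point is where the rod end's centre lies when seated: x -27.5, 188 from the hinge axis along the cover, 18 below its underside plane. The fork spans x -36 to -19.
- rod_pivot (a point): The prop rod's pivot, fixed at x -13, y -85, z 60.
- rod_end (a point): Centre of the bare steel bent end of the prop rod, at x -27.5, 171 from the pivot axis: the part that goes into the socket. The rod is of 8 mm round steel, bent square at its end so that the end runs towards the robot (x-negative).
- rod_grip (a point): Middle of the black rubber sleeve on the bent end of the rod, 16 in diameter, from x -44 to x -110 (point at x -78), on the same line as rod_end. Stowed it is 60 above the bench with free space under it; it can be lifted from below by a finger or pinched.
- solder_reel: White solder reel, 60 in diameter, 42 high, standing to the left of the unit; origin at its underside. Bystander.
- screwdriver: Screwdriver 180 long lying in front of the unit; origin at its underside. Bystander.
- flux_bottle: Amber glass bottle, 40 in diameter, 115 high, standing to the right of the unit; origin at its underside. Bystander.
- side_cutters: Side cutters about 125 long lying to the right in front; origin at its underside. Bystander.

How it is judged:
By the outcome, as a careful person would: the job done as asked, in the order asked, and still so for the second after the job is handed in, with the robot touching nothing.
It also fails if it takes over 67 s, if anything falls off the work surface, if the arm or the gripper's body presses on something with over 40 N, if the wrist force passes 120 N, or if a joint passes its speed limit or range.

## Working session

There is one attempt and no reset: what is moved stays moved. The work goes in short steps, Python scripts to look and compute and a tool call to move; the robot and the scene stay as the last step left them, time stands still between calls to the robot, and variables do not carry over. Pictures are saved under pics/ and viewed, at most 12 in all, crops included, and the job is handed in when it is done.

Besides the shell and the picture viewer there is one more tool, called as a command line: name --argument value ..., lists and objects as JSON in quotes. jog_arm: Moves the arm, as the interface text tells. Its arguments: {"type":"object","properties":{"turn":{"type":"array","items":{"type":"array","items":{"type":"number"}}},"delta_pos":{"type":"array","items":{"type":"array","items":{"type":"number"}}},"gripper":{"type":"array","items":{"type":"number"}},"grip_force":{"type":"number"}},"required":["turn","delta_pos","gripper"]}

```bash
mkdir -p pics; python3 - <<'E'
from workcell import read_state, vision
import cv2
s=read_state();print(s)
for n in("scene","top"):
    cv2.imwrite(f"pics/{n}0.png",vision.read_camera(n)[:,:,::-1])
    print(n,vision.calibration(n))
print(vision.calibration("wrist"))
E
```

```text
{'time': 0.0, 'q': array([ 1.29512937e+00,  2.64759556e-01,  1.60541417e+00, -1.43767235e-05,
        1.27371166e+00, -3.69198518e-02]), 'joint_vel': array([-6.30634688e-04, -9.70443620e-04, -9.86996447e-04,  4.15086360e-04,
       -7.50696209e-04, -3.54146764e-05]), 'joint_torque': array([-6.95309154e-04, -5.15109229e+01, -3.67328525e+01,  1.25795941e-04,
        1.27140436e-02, -3.10565679e-05]), 'tool_pos': array([0.15944123, 0.65512096, 0.22993604]), 'tcp_rot': array([-0.37408532, -3.11889323,  0.00356049]), 'wrist_force': array([0.24705555, 0.64432364, 0.68558731]), 'torque': array([-0.00035074, -0.01298317,  0.04744815]), 'grip_force': 0.0, 'width': 1.0007225768748362}
scene {'vfov': 55.68088494141448, 'cx': 320.051948325441, 'cy': 246.46051392169085, 'R': array([[-0.56964575,  0.82163808, -0.02036166],
       [ 0.569366  ,  0.37663544, -0.73073121],
       [-0.59272766, -0.42785116, -0.68236156]]), 't': array([ 0.29427119, -0.20721906,  1.34432601])}
top {'vfov': 45.421015500683104, 'cx': 312.50333279655416, 'cy': 241.02479319698216, 'R': array([[ 0.00716773, -0.99991677, -0.01072733],
       [-0.99266165, -0.00581991, -0.1207848 ],
       [ 0.12071231,  0.01151436, -0.99262075]]), 't': array([-0.04011293,  0.5293879 ,  1.23103657])}
{'vfov': 62.34654910737504, 'cx': 319.7343441632672, 'cy': 237.66433807324853, 'mount': array([[-1.84281302e-04, -9.51549963e-01, -3.07494120e-01,
         7.89025259e-02],
       [ 9.99999976e-01, -1.38375886e-04, -1.71091818e-04,
        -1.53859944e-03],
       [ 1.20252641e-04, -3.07494144e-01,  9.51549966e-01,
        -1.43265715e-01],
       [ 0.00000000e+00,  0.00000000e+00,  0.00000000e+00,
         1.00000000e+00]])}
```

View pics/scene0.png

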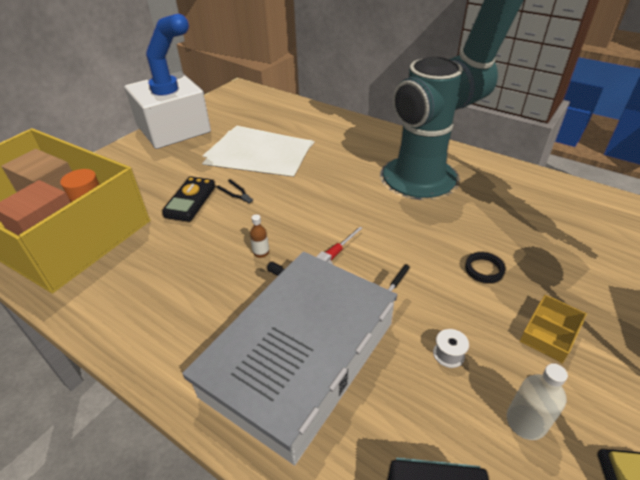

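View pics/top0.png

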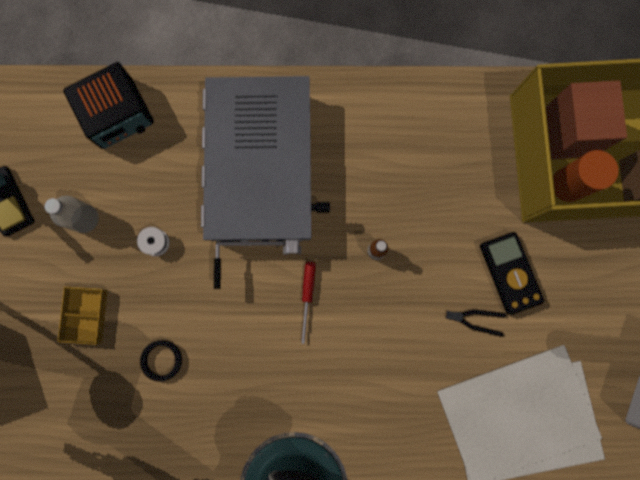

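The scene and top views show the cover as a grey rectangle, with top-view corners at about (205,77), (310,77), (311,240) and (204,238). The knob is at (320,207), the sleeve at (217,274), the socket at (291,246), the reel at (153,241), the bottle at (379,248) and the screwdriver at (308,300).

```bash
cat > h.py <<'E'
import numpy as np, cv2
from workcell import read_state, vision
from scipy.spatial.transform import Rotation as Ro
def ray(n,u,v):
    c=vision.calibration(n);f=240/np.tan(np.radians(c['vfov']/2))
    R=np.array(c['R']);t=np.array(c['t'])
    return -R.T@t, R.T@np.array([(u-c['cx'])/f,(v-c['cy'])/f,1])
def onz(n,u,v,z):
    o,d=ray(n,u,v);return o+d*(z-o[2])/d[2]
def proj(n,X):
    c=vision.calibration(n);f=240/np.tan(np.radians(c['vfov']/2))
    p=np.array(c['R'])@X+c['t'];return np.array([c['cx']+f*p[0]/p[2],c['cy']+f*p[1]/p[2]])
E
cat > m.py <<'E'
from h import *
im=cv2.imread('pics/top0.png');hsv=cv2.cvtColor(im,cv2.COLOR_BGR2HSV)
def big(m):
    c=max(cv2.findContours(m,0,2)[0],key=cv2.contourArea);return c
m=np.zeros(im.shape[:2],np.uint8);m[70:243,195:330]=255
g=((hsv[...,1]<60)&(hsv[...,2]>60)).astype(np.uint8)*255&m
g=cv2.morphologyEx(g,cv2.MORPH_OPEN,np.ones((9,9)))
c=big(g);P=np.array([onz('top',*p[0],.0955)[:2] for p in c]).astype(np.float32)
r=cv2.minAreaRect(P);print('cover',r,cv2.boxPoints(r).round(4).tolist(),cv2.boundingRect(c))
def dark(x0,x1,y0,y1,z,name):
    k=np.zeros_like(m);k[y0:y1,x0:x1]=((hsv[y0:y1,x0:x1,2]<45))*255
    c=big(k);b=cv2.boundingRect(c);r=cv2.minAreaRect(c)
    print(name,b,r,onz('top',*r[0],z).round(4))
dark(312,335,195,220,.087,'knob');dark(208,226,255,295,.06,'sleeve')
for n,u,v,z in(('reel',153,241,.042),('flux',379,248,.115),('drv',309,263,.015),('drv',305,343,.01),('socket',291,246,.08)):print(n,onz('top',u,v,z).round(3))
E
python3 m.py
```

```text
cover ((0.6994028091430664, 0.08464178442955017), (0.36245134472846985, 0.23163379728794098), 0.947101354598999) [[0.5163000226020813, 0.19740000367164612], [0.5200999975204468, -0.03420000150799751], [0.8824999928474426, -0.028200000524520874], [0.8787000179290771, 0.20340000092983246]] (201, 76, 110, 167)
knob (312, 202, 18, 11) ((320.5, 207.0), (10.0, 17.0), 90.0) [ 0.5957 -0.0537  0.087 ]
sleeve (214, 258, 6, 30) ((216.5, 272.5), (5.0, 29.0), 0.0) [0.4571 0.1682 0.06  ]
reel [0.526 0.313 0.042]
flux [ 0.506 -0.174  0.115]
drv [ 0.482 -0.029  0.015]
drv [ 0.307 -0.022  0.01 ]
socket [0.513 0.008 0.08 ]
```

```bash
cat >> h.py <<'E'
ORG=np.array([.535,.082,0]);YAW=.0155
def W(x,y,z): # unit mm->world m
    return ORG+Ro.from_euler('z',YAW).apply([x/1e3,y/1e3,z/1e3])
def U(p): return Ro.from_euler('z',-YAW).apply(np.array(p)-ORG)*1e3
def knob(th):
    c,s=np.cos(th),np.sin(th);return 112-251*c-7*s, 94+251*s-7*c
def rod(a): return -85+171*np.cos(a),60+171*np.sin(a)
def tgt(xt,yaw_deg): # target rot: tool z down, tool x at unit yaw
    a=np.radians(yaw_deg)+YAW
    x=np.array([np.cos(a),np.sin(a),0]);z=np.array([0,0,-1]);return Ro.from_matrix(np.c_[x,np.cross(z,x),z])
E
python3 - <<'E'
from h import *
im=cv2.imread('pics/scene0.png');g=im.max(2)
for nm,(x0,x1,y0,y1) in dict(knob=(266,286,260,280),sleeve=(386,412,262,290)).items():
    k=((g[y0:y1,x0:x1]<50)*255).astype(np.uint8)
    c=max(cv2.findContours(k,0,2)[0],key=cv2.contourArea);r=cv2.minAreaRect(c);print(nm,r[0][0]+x0,r[0][1]+y0,r[1])
print('pred',proj('scene',W(60,-139,87)),proj('scene',W(-78,86,60)))
print('top pred',proj('top',W(60,-139,87)),proj('top',W(-78,86,60)))
for u in((-7,112),(-7,-112),(347,112),(347,-112)):print(u,proj('scene',W(*u,95.5)).round(1),proj('top',W(*u,95.5)).round(1))
R=Ro.from_rotvec(read_state()['tcp_rot']);T=tgt(0,90)
print((R.inv()*T).as_rotvec(), T.inv().apply(W(60,-139,200)-read_state()['tool_pos']))
E
```

```text
knob 274.3999996185303 268.1999988555908 (14.310833930969238, 8.944271087646484)
sleeve 400.439998626709 274.580002784729 (4.200000286102295, 21.60000228881836)
pred [275.45739818 269.34395751] [400.60110491 280.09538804]
top pred [321.59580789 206.33891272] [217.15216605 273.15951941]
(-7, 112) [398.1 295.6] [202.2 238.3]
(-7, -112) [304.2 252.6] [309.  237.3]
(347, 112) [289.4 448.8] [204.6  76.5]
(347, -112) [182.8 375.1] [307.8  75.3]
[-1.84421531e-03  1.31562360e-03  1.31651804e+00] [-0.71792803  0.42661344  0.0300434 ]
```

jog_arm --turn '[[0,0,0.12],[0,0,0.12],[0,0,0.12],[0,0,0.12],[0,0,0.12],[0,0,0.12],[0,0,0.12],[0,0,0.12],[0,0,0.12],[0,0,0.12],[0,0,0.117],[0,0,0],[0,0,0],[0,0,0],[0,0,0],[0,0,0],[0,0,0],[0,0,0],[0,0,0],[0,0,0]]' --delta_pos '[[0,0,0],[0,0,0],[0,0,0],[0,0,0],[0,0,0],[0,0,0],[0,0,0],[0,0,0],[0,0,0],[0,0,0],[0,0,0],[-0.033,0.0196,0],[-0.033,0.0196,0],[-0.033,0.0196,0],[-0.033,0.0196,0],[-0.033,0.0196,0],[-0.033,0.0196,0],[-0.033,0.0196,0],[-0.033,0.0196,0],[-0.033,0.0196,0]]' --gripper '[0.085,0.085,0.085,0.085,0.085,0.085,0.085,0.085,0.085,0.085,0.085,0.085,0.085,0.085,0.085,0.085,0.085,0.085,0.085,0.085]' --grip_force 25

```text
time: 1.77
tool_pos: [0.3408, 0.3596, 0.2309]
tcp_rot: [2.204, 2.238, -0.001]
wrist_force: [1.0, 0.0, 0.1]
width: 0.994
grip_force: 0.0
```

jog_arm --turn '[[0,0,0],[0,0,0],[0,0,0],[0,0,0],[0,0,0],[0,0,0],[0,0,0],[0,0,0],[0,0,0],[0,0,0],[0,0,0],[0,0,0],[0,0,0],[0,0,0],[0,0,0]]' --delta_pos '[[-0.033,0.0196,0],[-0.033,0.0196,0],[-0.033,0.0196,0],[-0.033,0.0196,0],[-0.033,0.0196,0],[-0.033,0.0196,0],[-0.033,0.0196,0],[-0.033,0.0196,0],[-0.033,0.0196,0],[-0.033,0.0196,0],[-0.033,0.0196,0],[-0.033,0.0196,0],[-0.022,0.015,0],[0,0,0],[0,0,0]]' --gripper '[0.085,0.085,0.085,0.085,0.085,0.085,0.085,0.085,0.085,0.085,0.085,0.085,0.085,0.085,0.085]'

```text
time: 3.02
tool_pos: [0.597, -0.054, 0.2303]
tcp_rot: [-2.207, -2.234, 0.001]
wrist_force: [0.0, -0.0, -0.6]
width: 0.997
grip_force: 0.0
```

```bash
cat > st.py <<'E'
from h import *
import sys
yaw=float(sys.argv[1]);s=read_state();T=tgt(0,yaw);R=Ro.from_rotvec(s['tcp_rot'])
print('t',s['time'],'U',U(s['tool_pos']).round(1),'turn',(R.inv()*T).as_rotvec().round(4),'F',s['wrist_force'].round(1),'w',round(s['width'],3),'g',s['grip_force'].round(1))
if len(sys.argv)>4: print('delta',T.inv().apply(W(*map(float,sys.argv[2:5]))-s['tool_pos']).round(4))
if len(sys.argv)>5: cv2.imwrite(f'pics/{sys.argv[6]}.png',vision.read_camera(sys.argv[5])[:,:,::-1])
E
python3 st.py 90 60 -139 73 wrist w1
```

```text
Traceback (most recent call last):
  File "st.py", line 4, in <module>
    print('t',s['time'],'U',U(s['tool_pos']).round(1),'turn',(R.inv()*T).as_rotvec().round(4),'F',s['wrist_force'].round(1),'w',round(s['width'],3),'g',s['grip_force'].round(1))
                                                                                                                                                        ^^^^^^^^^^^^^^^^^^^^^
AttributeError: 'float' object has no attribute 'round'
```

```bash
sed -i "s/s\['grip_force'\].round(1)/round(s['grip_force'],1)/" st.py; python3 st.py 90 60 -139 73 wrist w1
```

```text
t 3.0167 U [  59.9 -136.9  230.3] turn [-0.0017 -0.0005 -0.0032] F [ 0.  -0.  -0.6] w 0.997 g 0.0
delta [-2.100e-03  1.000e-04  1.573e-01]
```

View pics/w1.png

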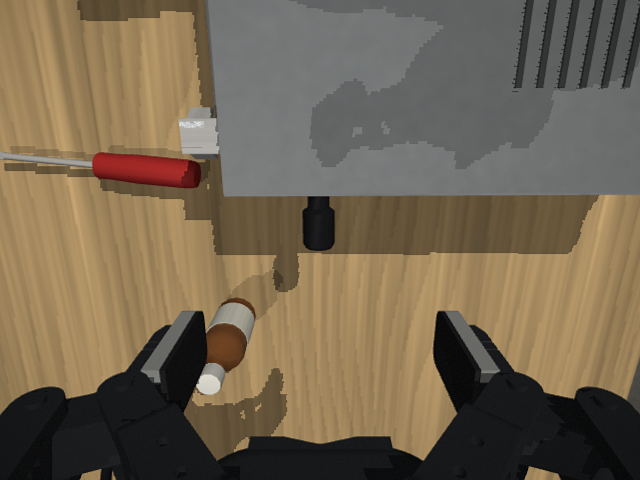

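The wrist view shows the knob's thick part centred at about (319,227), below the cover edge at row 195. The bottle sits clear to the left at (225,340).

```bash
cat >> h.py <<'E'
def wray(u,v,s):
    c=vision.calibration('wrist');f=240/np.tan(np.radians(c['vfov']/2));M=np.array(c['mount'])
    R=Ro.from_rotvec(s['tcp_rot']);o=s['tool_pos']+R.apply(M[:3,3]);d=R.apply(M[:3,:3]@[(u-c['cx'])/f,(v-c['cy'])/f,1]);return o,d
def wz(u,v,z,s):
    o,d=wray(u,v,s);return U(o+d*(z-o[2])/d[2])
E
python3 -c "
from h import *
s=read_state()
print('knob',wz(319,227,.087,s),'edge',wz(225,195,.095,s),wz(630,194,.095,s),'corner',wz(208,10,.095,s))"
```

```text
knob [  57.99755509 -142.55272805   87.        ] edge [  -8.99008633 -116.32193197   95.        ] [ 279.5523422  -116.09462325   95.        ] corner [-10.78726391   0.74477429  95.        ]
```

```bash
sed -i 's/ORG=.*;YAW/ORG=np.array([.533,.0787,0]);YAW/' h.py; python3 st.py 90 60 -139 74; python3 -c "
from h import *
p=None
for th in np.linspace(0,1.34,20):
    y,z=knob(th)
    if p: print(round(th,3),round(y-p[0],1),round(p[1]-z,1))
    p=(y,z)"
```

```text
t 3.0667 U [  61.4 -132.5  230.4] turn [-0.0019 -0.0008 -0.0018] F [0.3 0.3 0.3] w 1.001 g 0.0
delta [-0.0065 -0.0014  0.1564]
0.071 0.1 -17.7
0.141 1.4 -17.7
0.212 2.6 -17.5
0.282 3.8 -17.3
0.353 5.1 -17.0
0.423 6.2 -16.6
0.494 7.4 -16.1
0.564 8.5 -15.5
0.635 9.6 -14.9
0.705 10.6 -14.2
0.776 11.6 -13.4
0.846 12.5 -12.5
0.917 13.3 -11.6
0.987 14.1 -10.7
1.058 14.8 -9.6
1.128 15.5 -8.6
1.199 16.1 -7.5
1.269 16.5 -6.3
1.34 16.9 -5.1
```

jog_arm --turn '[[0,0,0],[0,0,0],[0,0,0],[0,0,0],[0,0,0],[0,0,0],[0,0,0],[0,0,0],[0,0,0],[0,0,0],[0,0,0],[0,0,0],[0,0,0],[0,0,0],[0,0,0]]' --delta_pos '[[-0.0065,-0.0014,0.03],[0,0,0.03],[0,0,0.03],[0,0,0.03],[0,0,0.02],[0,0,0.0194],[0,0,0],[0,0,0],[0,0,0],[0,0,0],[0,0,0],[0,0,0],[0,0,0],[0,0,0],[0,0,0]]' --gripper '[0.085,0.085,0.085,0.085,0.085,0.085,0.085,0.015,0.015,0.015,0.015,0.015,0.015,0.015,0.015]' --grip_force 25

```text
time: 4.32
tool_pos: [0.5957, -0.0593, 0.0737]
tcp_rot: [2.205, 2.238, 0.0]
wrist_force: [-3.8, 1.1, 7.2]
width: 0.274
grip_force: 24.9
```

```bash
python3 st.py 90 60 -139 71
```

```text
t 4.3167 U [  60.6 -138.9   73.7] turn [ 0.0002  0.     -0.0006] F [-3.8  1.1  7.2] w 0.274 g 24.9
delta [-0.0001 -0.0006  0.0027]
```

jog_arm --turn '[[0,0,0],[0,0,0],[0,0,0],[0,0,0],[0,0,0],[0,0,0],[0,0,0],[0,0,0],[0,0,0],[0,0,0],[0,0,0],[0,0,0],[0,0,0],[0,0,0],[0,0,0],[0,0,0],[0,0,0],[0,0,0],[0,0,0],[0,0,0]]' --delta_pos '[[0,0,-0.0088],[0,0,-0.0089],[0.0006,0,-0.0088],[0.0008,0,-0.0089],[0.0012,0,-0.0088],[0.0014,0,-0.0087],[0.0018,0,-0.0087],[0.002,0,-0.0086],[0.0024,0,-0.0085],[0.0027,0,-0.0085],[0.003,0,-0.0083],[0.0032,0,-0.0083],[0.0036,0,-0.0081],[0.0038,0,-0.008],[0.0041,0,-0.0078],[0.0044,0,-0.0077],[0.0047,0,-0.0075],[0.0049,0,-0.0074],[0.0052,0,-0.0072],[0.0054,0,-0.007]]' --gripper '[0.015,0.015,0.015,0.015,0.015,0.015,0.015,0.015,0.015,0.015,0.015,0.015,0.015,0.015,0.015,0.015,0.015,0.015,0.015,0.015]'

```text
time: 5.98
tool_pos: [0.5947, -0.0039, 0.2373]
tcp_rot: [2.204, 2.238, -0.001]
wrist_force: [2.4, -2.3, -5.2]
width: 0.273
grip_force: 25.5
```

```bash
python3 st.py 90 60 -80 200 
```

```text
t 5.9833 U [ 60.4 -83.5 237.3] turn [-0.      0.0007 -0.0005] F [ 2.4 -2.3 -5.2] w 0.273 g 25.5
delta [ 0.0035 -0.0004  0.0373]
```

jog_arm --turn '[[0,0,0],[0,0,0],[0,0,0],[0,0,0],[0,0,0],[0,0,0],[0,0,0],[0,0,0],[0,0,0],[0,0,0],[0,0,0],[0,0,0],[0,0,0],[0,0,0],[0,0,0],[0,0,0],[0,0,0],[0,0,0],[0,0,0],[0,0,0]]' --delta_pos '[[0.0057,0,-0.0068],[0.0059,0,-0.0066],[0.0062,0,-0.0064],[0.0063,0,-0.0061],[0.0066,0,-0.0059],[0.0067,0,-0.0057],[0.007,0,-0.0055],[0.0071,0,-0.0052],[0.0073,0,-0.0049],[0.0075,0,-0.0047],[0.0077,0,-0.0044],[0.0078,0,-0.0042],[0.008,0,-0.0039],[0.0081,0,-0.0036],[0.0082,0,-0.0033],[0.0083,0,-0.003],[0.0084,0,-0.0027],[0.0085,0,-0.0024],[0,0,0],[0,0,0]]' --gripper '[0.015,0.015,0.015,0.015,0.015,0.015,0.015,0.015,0.015,0.015,0.015,0.015,0.015,0.015,0.015,0.015,0.015,0.015,0.015,0.015]'

```text
time: 7.65
tool_pos: [0.5925, 0.1286, 0.3233]
tcp_rot: [-2.203, -2.239, -0.002]
wrist_force: [-2.8, -2.6, 5.5]
width: 0.267
grip_force: 27.4
```

```bash
python3 st.py 90 60 47.7 320.7 scene s2; python3 -c "
from h import *
print(knob(1.34),knob(1.3))"
```

```text
t 7.65 U [ 60.3  49.  323.3] turn [ 0.0006 -0.0015  0.0006] F [-2.8 -2.6  5.5] w 0.267 g 27.4
delta [-0.0013 -0.0003  0.0026]
(np.float64(47.768653448209456), np.float64(336.74335031086594)) (np.float64(38.11288671730823), np.float64(333.9806127393433))
```

View pics/s2.png

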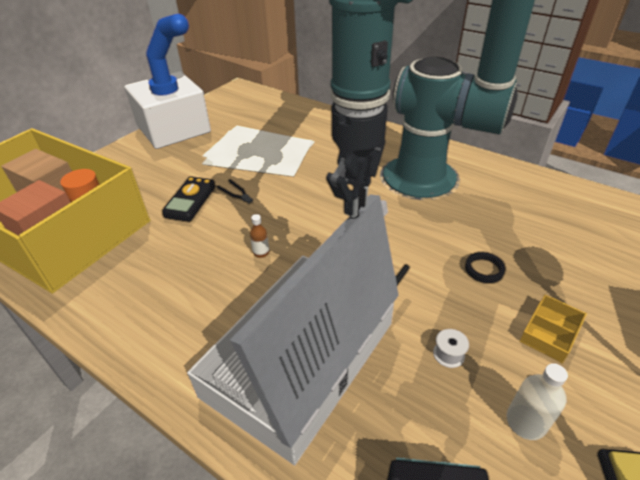

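The scene view shows the cover nearly upright, with the gripper on the knob at about (352,200). Next I release it and go to the rod.

jog_arm --turn '[[0,0,0],[0,0,0],[0,0,0],[0,0,0],[0,0,0],[0,0,0],[0,0,0],[0,0,0],[0,0,0],[0,0,0],[0,0,0],[0,0,0],[0,0,0],[0,0,0],[0,0,0],[0,0,0],[0,0,0]]' --delta_pos '[[0,0,0],[0,0,0],[0,0,0],[0,0,0],[0,0,0],[0,0,0],[0,0,-0.02],[0,0,-0.03],[0,0,-0.03],[0,0,0],[0.007,-0.03,0],[0.007,-0.03,0],[0.008,-0.03,0],[0.008,-0.03,0],[0.007,-0.0323,0],[0,0,0],[0,0,0]]' --gripper '[0.05,0.085,0.085,0.085,0.085,0.085,0.085,0.085,0.085,0.085,0.085,0.085,0.085,0.085,0.085,0.085,0.085]'

```text
time: 9.12
tool_pos: [0.4391, 0.1623, 0.4024]
tcp_rot: [2.202, 2.239, 0.003]
wrist_force: [1.2, -0.1, -1.0]
width: 0.996
grip_force: 0.0
```

jog_arm --turn '[[0,0,-0.12],[0,0,-0.12],[0,0,-0.12],[0,0,-0.12],[0,0,-0.12],[0,0,-0.12],[0,0,-0.12],[0,0,-0.12],[0,0,-0.12],[0,0,-0.12],[0,0,-0.12],[0,0,-0.12],[0,0,-0.12],[0,0,-0.01],[0,0,0],[0,0,0]]' --delta_pos '[[0,0,0],[0,0,0],[0,0,0],[0,0,0],[0,0,0],[0,0,0],[0,0,0],[0,0,0],[0,0,0],[0,0,0],[0,0,0],[0,0,0],[0,0,0],[0,0,0],[0,0,0],[0,0,0]]' --gripper '[0.085,0.085,0.085,0.085,0.085,0.085,0.085,0.085,0.085,0.085,0.085,0.085,0.085,0.085,0.085,0.085]'

```text
time: 10.45
tool_pos: [0.4407, 0.1619, 0.4014]
tcp_rot: [0.017, -3.141, 0.0]
wrist_force: [0.4, -0.8, 0.9]
width: 0.996
grip_force: 0.0
```

```bash
python3 st.py 180 -92 86 43 wrist w3
```

```text
t 10.45 U [-91.   84.6 401.4] turn [-0.0002 -0.0002 -0.0047] F [ 0.4 -0.8  0.9] w 0.996 g 0.0
delta [0.001  0.0014 0.3584]
```

View pics/w3.png

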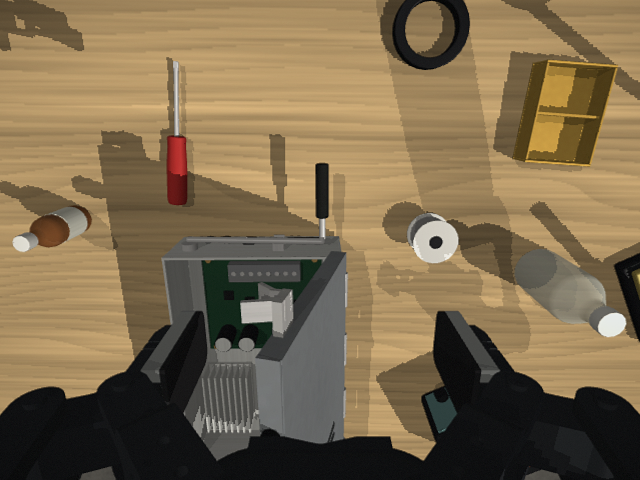

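The wrist view shows the cover standing, the sleeve at (322,163–217) and the socket at about (268,308).

```bash
python3 -c "
from h import *
s=read_state()
print(wz(322,163,.06,s),wz(322,217,.06,s),wz(322,190,.06,s))"
```

```text
[-108.92457652   85.79157199   60.        ] [-41.36616048  85.62696181  60.        ] [-75.85996613  85.71100806  60.        ]
```

jog_arm --turn '[[0,0,0],[0,0,0],[0,0,0],[0,0,0],[0,0,0],[0,0,0],[0,0,0],[0,0,0],[0,0,0],[0,0,0],[0,0,0],[0,0,0],[0,0,0],[0,0,0],[0,0,0],[0,0,0],[0,0,0],[0,0,0],[0,0,0],[0,0,0]]' --delta_pos '[[0.001,0.0014,0.03],[0,0,0.035],[0,0,0.035],[0,0,0.035],[0,0,0.035],[0,0,0.035],[0,0,0.035],[0,0,0.035],[0,0,0.03],[0,0,0.03],[0,0,0.0234],[0,0,0],[0,0,0],[0,0,0],[0,0,0],[0,0,0],[0,0,0],[0,0,0],[0,0,0],[0,0,0]]' --gripper '[0.085,0.085,0.085,0.085,0.085,0.085,0.085,0.085,0.085,0.085,0.085,0.085,0.085,0.01,0.01,0.01,0.01,0.01,0.01,0.01]' --grip_force 25

```text
time: 12.17
tool_pos: [0.4396, 0.164, 0.0439]
tcp_rot: [-0.022, 3.14, 0.002]
wrist_force: [1.0, 2.9, 0.1]
width: 0.175
grip_force: 24.4
```

```bash
python3 st.py 180 -92 86 43; python3 -c "
from h import *
p=None
for a in np.linspace(0,1.22,39):
    y,z=rod(a)
    if p: print([0,round((y-p[0])/1e3,4),round((p[1]-z)/1e3,4)],end=', ')
    p=(y,z)"
```

```text
t 12.1667 U [-92.1  86.7  43.9] turn [ 0.0012  0.0015 -0.0015] F [1.  2.9 0.1] w 0.175 g 24.4
delta [-0.0001 -0.0007  0.0009]
[0, np.float64(-0.0001), np.float64(-0.0055)], [0, np.float64(-0.0003), np.float64(-0.0055)], [0, np.float64(-0.0004), np.float64(-0.0055)], [0, np.float64(-0.0006), np.float64(-0.0055)], [0, np.float64(-0.0008), np.float64(-0.0054)], [0, np.float64(-0.001), np.float64(-0.0054)], [0, np.float64(-0.0011), np.float64(-0.0054)], [0, np.float64(-0.0013), np.float64(-0.0053)], [0, np.float64(-0.0015), np.float64(-0.0053)], [0, np.float64(-0.0016), np.float64(-0.0052)], [0, np.float64(-0.0018), np.float64(-0.0052)], [0, np.float64(-0.002), np.float64(-0.0051)], [0, np.float64(-0.0021), np.float64(-0.0051)], [0, np.float64(-0.0023), np.float64(-0.005)], [0, np.float64(-0.0025), np.float64(-0.0049)], [0, np.float64(-0.0026), np.float64(-0.0048)], [0, np.float64(-0.0028), np.float64(-0.0047)], [0, np.float64(-0.0029), np.float64(-0.0046)], [0, np.float64(-0.0031), np.float64(-0.0045)], [0, np.float64(-0.0032), np.float64(-0.0044)], [0, np.float64(-0.0034), np.float64(-0.0043)], [0, np.float64(-0.0035), np.float64(-0.0042)], [0, np.float64(-0.0036), np.float64(-0.0041)], [0, np.float64(-0.0038), np.float64(-0.004)], [0, np.float64(-0.0039), np.float64(-0.0039)], [0, np.float64(-0.004), np.float64(-0.0038)], [0, np.float64(-0.0041), np.float64(-0.0036)], [0, np.float64(-0.0042), np.float64(-0.0035)], [0, np.float64(-0.0044), np.float64(-0.0033)], [0, np.float64(-0.0045), np.float64(-0.0032)], [0, np.float64(-0.0046), np.float64(-0.0031)], [0, np.float64(-0.0047), np.float64(-0.0029)], [0, np.float64(-0.0047), np.float64(-0.0028)], [0, np.float64(-0.0048), np.float64(-0.0026)], [0, np.float64(-0.0049), np.float64(-0.0025)], [0, np.float64(-0.005), np.float64(-0.0023)], [0, np.float64(-0.0051), np.float64(-0.0021)], [0, np.float64(-0.0051), np.float64(-0.002)],
```

jog_arm --turn '[[0,0,0],[0,0,0],[0,0,0],[0,0,0],[0,0,0],[0,0,0],[0,0,0],[0,0,0],[0,0,0],[0,0,0],[0,0,0],[0,0,0],[0,0,0],[0,0,0],[0,0,0],[0,0,0],[0,0,0],[0,0,0],[0,0,0],[0,0,0]]' --delta_pos '[[0,-0.0004,-0.011],[0,-0.001,-0.011],[0,-0.0018,-0.0108],[0,-0.0024,-0.0107],[0,-0.0031,-0.0105],[0,-0.0038,-0.0103],[0,-0.0044,-0.0101],[0,-0.0051,-0.0097],[0,-0.0057,-0.0093],[0,-0.0063,-0.0089],[0,-0.0069,-0.0085],[0,-0.0074,-0.0081],[0,-0.0079,-0.0077],[0,-0.0083,-0.0071],[0,-0.0089,-0.0065],[0,-0.0093,-0.006],[0,-0.0095,-0.0054],[0,-0.0099,-0.0048],[0,-0.0102,-0.0041],[0,0,0]]' --gripper '[0.01,0.01,0.01,0.01,0.01,0.01,0.01,0.01,0.01,0.01,0.01,0.01,0.01,0.01,0.01,0.01,0.01,0.01,0.01,0.01]'

```text
time: 13.83
tool_pos: [0.4412, 0.0492, 0.204]
tcp_rot: [-0.02, 3.14, -0.003]
wrist_force: [5.5, -1.0, -6.2]
width: 0.176
grip_force: 25.5
```

```bash
python3 -c "
from h import *
print(rod(1.22))"; python3 st.py 180 -92 -26.2 204 scene s4
```

```text
(np.float64(-26.236577379955953), np.float64(220.58598993056057))
t 13.8333 U [-92.3 -28.1 204. ] turn [-0.0018  0.002  -0.0025] F [ 5.5 -1.  -6.2] w 0.176 g 25.5
delta [-0.0003  0.0019 -0.    ]
```

View pics/s4.png

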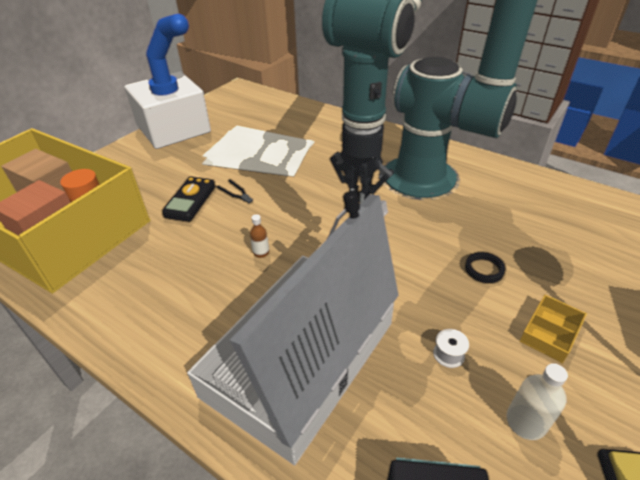

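The scene view shows the rod pinched under the gripper at about (355,195) and the cover still upright. I nudge the rod to 1.22 and release it.

jog_arm --turn '[[0,0,0],[0,0,0],[0,0,0],[0,0,0],[0,0,0],[0,0,0],[0,0,0],[0,0,0],[0,0,0],[0,0,0],[0,0,0],[0,0,0],[0,0,0],[0,0,0],[0,0,0],[0,0,0]]' --delta_pos '[[0,0.002,0],[0,0,0],[0,0,0],[0,0,0],[0,0,0],[0,0,0],[0,0,0],[0,0,-0.02],[0,0,-0.03],[0,0,-0.035],[0,0,-0.035],[0,0,-0.035],[0,0,-0.035],[0,0,-0.015],[0,0,0],[0,0,0]]' --gripper '[0.01,0.01,0.03,0.05,0.05,0.05,0.05,0.05,0.05,0.05,0.05,0.085,0.085,0.085,0.085,0.085]'

```text
time: 15.22
tool_pos: [0.4409, 0.0532, 0.41]
tcp_rot: [-0.023, 3.139, 0.0]
wrist_force: [-0.7, -0.4, -1.3]
width: 0.994
grip_force: 0.0
```

```bash
python3 st.py 180 60 47.7 401 wrist w5
```

```text
t 15.2167 U [-92.5 -24.1 410. ] turn [ 0.0002  0.0025 -0.0011] F [-0.7 -0.4 -1.3] w 0.994 g 0.0
delta [-0.1525  0.0718  0.009 ]
```

View pics/w5.png

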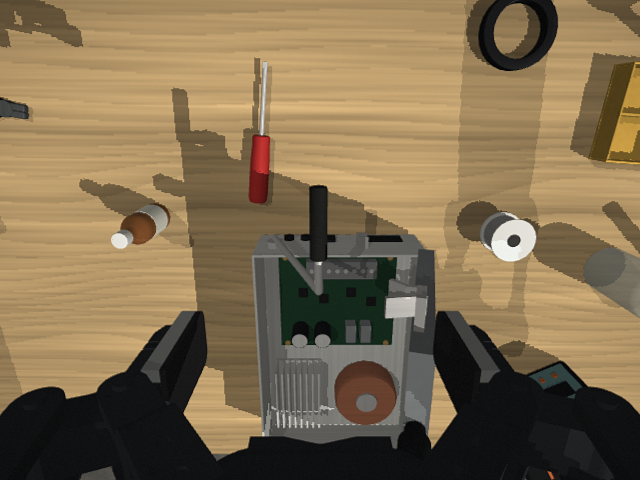

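The rod stands up with its sleeve at (318,186–262), and the knob is visible at (413,437) with the cover up.

```bash
python3 -c "
from h import *
s=read_state()
for p in((318,190),(318.5,258)):
  y=wz(*p,.2206,s);print(y,np.arccos((y[1]+85)/171))
k=wz(413,437,.337,s);print('knob',k)
T=tgt(0,90);d=T.inv().apply(W(60,47.7,420)-s['tool_pos']);print(d)"
```

```text
[-107.83164944  -27.10817919  220.6       ] 1.225422280129761
[-46.52233912 -26.82810425 220.6       ] 1.2236810812340868
knob [ 39.01002408  37.43635813 337.        ]
[ 0.07183437  0.15309458 -0.01174508]
```

jog_arm --turn '[[0,0,0.12],[0,0,0.12],[0,0,0.12],[0,0,0.12],[0,0,0.12],[0,0,0.12],[0,0,0.12],[0,0,0.12],[0,0,0.12],[0,0,0.12],[0,0,0.12],[0,0,0.12],[0,0,0.12],[0,0,0.01],[0,0,0],[0,0,0]]' --delta_pos '[[0,0,-0.01],[0,0,0],[0,0,0],[0,0,0],[0,0,0],[0,0,0],[0,0,0],[0,0,0],[0,0,0],[0,0,0],[0,0,0],[0,0,0],[0,0,0],[0,0,0],[0,0,0],[0,0,0]]' --gripper '[0.085,0.085,0.085,0.085,0.085,0.085,0.085,0.085,0.085,0.085,0.085,0.085,0.085,0.085,0.085,0.085]'

```text
time: 16.6
tool_pos: [0.4401, 0.0531, 0.4174]
tcp_rot: [-2.2, -2.24, 0.003]
wrist_force: [0.3, 0.1, 0.4]
width: 0.992
grip_force: 0.0
```

jog_arm --turn '[[0,0,0],[0,0,0],[0,0,0],[0,0,0],[0,0,0],[0,0,0],[0,0,0],[0,0,0]]' --delta_pos '[[0.01,0.025,0],[0.01,0.025,0],[0.01,0.025,0],[0.01,0.025,0],[0.01,0.025,0],[0.012,0.028,0],[0,0,0],[0,0,0]]' --gripper '[0.085,0.085,0.085,0.085,0.085,0.085,0.085,0.085]'

```text
time: 17.27
tool_pos: [0.5932, 0.1178, 0.4166]
tcp_rot: [-2.2, -2.239, 0.005]
wrist_force: [-1.0, 0.5, 0.3]
width: 0.997
grip_force: 0.0
```

```bash
python3 st.py 90 60 43 321 wrist w6
```

```text
t 17.2667 U [ 60.8  38.2 416.6] turn [-0.0038  0.0006  0.002 ] F [-1.   0.5  0.3] w 0.997 g 0.0
delta [ 0.0048 -0.0008  0.0956]
```

View pics/w6.png

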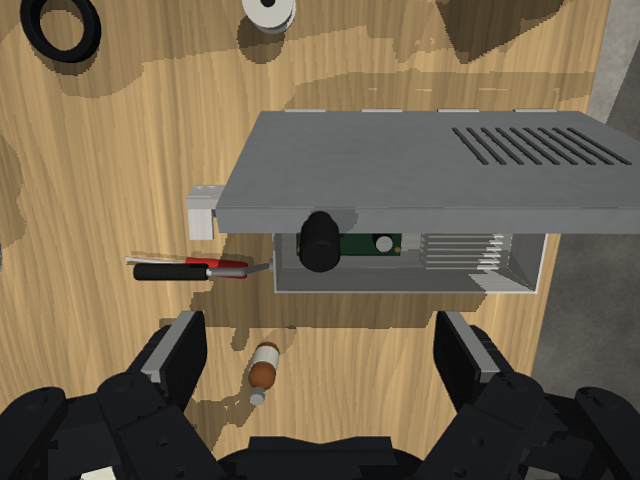

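The wrist view shows the knob with its end disc at about (320,252), the skirt edge at row 232 and its corner at (218,232).

```bash
python3 -c "
from h import *
s=read_state()
for th in (1.26,1.30,1.34):
  c,sn=np.cos(th),np.sin(th)
  ty,tz=112-265*c-7*sn,94+265*sn-7*c
  ey,ez=112-226*c-18*sn,94+226*sn-18*c
  print(th,wz(320,252,tz/1e3,s)[:2],ty,'edge',wz(300,232,ez/1e3,s)[:2],ey,knob(th))"
```

```text
1.26 [59.4869493  36.35063771] 24.29388688861971 edge [45.87052884 36.01419688] 25.74775255787733 (np.float64(28.57532360591577), np.float64(330.83395738057146))
1.3 [59.49029754 37.55343579] 34.36790311656401 edge [46.04717371 37.02389069] 34.201217393333785 (np.float64(38.11288671730823), np.float64(333.9806127393433))
1.34 [59.49323525 38.608758  ] 44.566114138891024 edge [46.20547972 37.92876048] 42.77914368477243 (np.float64(47.768653448209456), np.float64(336.74335031086594))
```

jog_arm --turn '[[0,0,0],[0,0,0],[0,0,0],[0,0,0],[0,0,0],[0,0,0],[0,0,0],[0,0,0],[0,0,0],[0,0,0],[0,0,0],[0,0,0],[0,0,0],[0,0,0]]' --delta_pos '[[0.0033,-0.001,0.016],[0,0,0.025],[0,0,0.025],[0,0,0.02],[0,0,0.0106],[0,0,0],[0,0,0],[0,0,0],[0,0,0],[0,0,0],[0,0,0],[0,0,0],[0,0,0],[0,0,0]]' --gripper '[0.085,0.085,0.085,0.085,0.085,0.085,0.085,0.015,0.015,0.015,0.015,0.015,0.015,0.015]' --grip_force 25

```text
time: 18.48
tool_pos: [0.5926, 0.1206, 0.3231]
tcp_rot: [2.203, 2.237, 0.003]
wrist_force: [3.5, 0.2, 1.8]
width: 0.271
grip_force: 26.3
```

```bash
python3 st.py 90 60 41.5 320; python3 -c "
from h import *
p=None
for a in np.linspace(1.314,.86,37):
    y,z=knob(a)
    if p: print([float(round((y-p[0])/1e3,4)),0,float(round((p[1]-z)/1e3,4))],end=', ')
    p=(y,z)
print(knob(.86),knob(.84),knob(.82))"
```

```text
t 18.4833 U [ 60.3  41.  323.1] turn [ 0.0029 -0.0001 -0.0006] F [3.5 0.2 1.8] w 0.271 g 26.3
delta [ 0.0005 -0.0003  0.0031]
[-0.003, 0, 0.0009], [-0.003, 0, 0.0009], [-0.003, 0, 0.001], [-0.003, 0, 0.001], [-0.003, 0, 0.0011], [-0.003, 0, 0.0011], [-0.003, 0, 0.0011], [-0.0029, 0, 0.0012], [-0.0029, 0, 0.0012], [-0.0029, 0, 0.0012], [-0.0029, 0, 0.0013], [-0.0029, 0, 0.0013], [-0.0029, 0, 0.0014], [-0.0028, 0, 0.0014], [-0.0028, 0, 0.0014], [-0.0028, 0, 0.0015], [-0.0028, 0, 0.0015], [-0.0028, 0, 0.0015], [-0.0028, 0, 0.0016], [-0.0027, 0, 0.0016], [-0.0027, 0, 0.0016], [-0.0027, 0, 0.0017], [-0.0027, 0, 0.0017], [-0.0026, 0, 0.0017], [-0.0026, 0, 0.0018], [-0.0026, 0, 0.0018], [-0.0026, 0, 0.0018], [-0.0026, 0, 0.0019], [-0.0025, 0, 0.0019], [-0.0025, 0, 0.0019], [-0.0025, 0, 0.002], [-0.0025, 0, 0.002], [-0.0024, 0, 0.002], [-0.0024, 0, 0.0021], [-0.0024, 0, 0.0021], [-0.0024, 0, 0.0021], (np.float64(-57.06670244944398), np.float64(279.6514210095662)) (np.float64(-60.745671125964364), np.float64(276.23318333179657)) (np.float64(-64.35554383727928), np.float64(272.74205481043754))
```

jog_arm --turn '[[0,0,0],[0,0,0],[0,0,0],[0,0,0],[0,0,0],[0,0,0],[0,0,0],[0,0,0],[0,0,0],[0,0,0],[0,0,0],[0,0,0],[0,0,0],[0,0,0],[0,0,0],[0,0,0],[0,0,0],[0,0,0],[0,0,0],[0,0,0]]' --delta_pos '[[-0.003,0,0.0009],[-0.003,0,0.0009],[-0.003,0,0.001],[-0.003,0,0.001],[-0.003,0,0.0011],[-0.003,0,0.0011],[-0.003,0,0.0011],[-0.0029,0,0.0012],[-0.0029,0,0.0012],[-0.0029,0,0.0012],[-0.0029,0,0.0013],[-0.0029,0,0.0013],[-0.0029,0,0.0014],[-0.0028,0,0.0014],[-0.0028,0,0.0014],[-0.0028,0,0.0015],[-0.0028,0,0.0015],[-0.0028,0,0.0015],[-0.0028,0,0.0016],[-0.0027,0,0.0016]]' --gripper '[0.015,0.015,0.015,0.015,0.015,0.015,0.015,0.015,0.015,0.015,0.015,0.015,0.015,0.015,0.015,0.015,0.015,0.015,0.015,0.015]'

```text
time: 20.15
tool_pos: [0.5936, 0.0622, 0.2974]
tcp_rot: [2.204, 2.236, 0.003]
wrist_force: [6.7, -1.0, 2.5]
width: 0.271
grip_force: 26.5
```

jog_arm --turn '[[0,0,0],[0,0,0],[0,0,0],[0,0,0],[0,0,0],[0,0,0],[0,0,0],[0,0,0],[0,0,0],[0,0,0],[0,0,0],[0,0,0],[0,0,0],[0,0,0],[0,0,0],[0,0,0],[0,0,0]]' --delta_pos '[[-0.0027,0,0.0016],[-0.0027,0,0.0017],[-0.0027,0,0.0017],[-0.0026,0,0.0017],[-0.0026,0,0.0018],[-0.0026,0,0.0018],[-0.0026,0,0.0018],[-0.0026,0,0.0019],[-0.0025,0,0.0019],[-0.0025,0,0.0019],[-0.0025,0,0.002],[-0.0025,0,0.002],[-0.0024,0,0.002],[-0.0024,0,0.0021],[-0.0024,0,0.0021],[-0.0024,0,0.0021],[0,0,0]]' --gripper '[0.015,0.015,0.015,0.015,0.015,0.015,0.015,0.015,0.015,0.015,0.015,0.015,0.015,0.015,0.015,0.015,0.015]'

```text
time: 21.57
tool_pos: [0.5943, 0.0208, 0.2667]
tcp_rot: [2.203, 2.235, 0.002]
wrist_force: [7.5, -2.9, -0.5]
width: 0.269
grip_force: 26.4
```

```bash
python3 st.py 90 60 -57 265 wrist w7
```

```text
t 21.5667 U [ 60.4 -58.9 266.7] turn [ 0.0027  0.0013 -0.0011] F [ 7.5 -2.9 -0.5] w 0.269 g 26.4
delta [ 0.0019 -0.0004  0.0017]
```

View pics/w7.png

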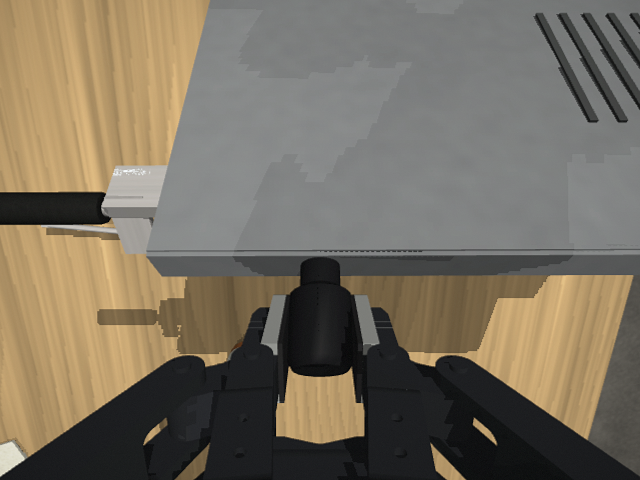

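The view shows the rod sleeve at (105,208) entering the fork at (135,200) from the front, and the knob held between the fingers at (320,330). I continue down gently.

jog_arm --turn '[[0,0,0],[0,0,0],[0,0,0],[0,0,0],[0,0,0],[0,0,0]]' --delta_pos '[[-0.001,0,0.001],[-0.001,0,0.001],[-0.001,0,0.001],[-0.001,0,0.001],[0,0,0],[0,0,0]]' --gripper '[0.015,0.015,0.015,0.015,0.015,0.015]'

```text
time: 22.12
tool_pos: [0.5944, 0.0173, 0.2634]
tcp_rot: [2.203, 2.236, 0.003]
wrist_force: [6.4, -1.9, 2.0]
width: 0.27
grip_force: 26.6
```

jog_arm --turn '[[0,0,0],[0,0,0],[0,0,0],[0,0,0],[0,0,0]]' --delta_pos '[[-0.001,0,0.001],[-0.001,0,0.001],[0,0,0],[0,0,0],[0,0,0]]' --gripper '[0.015,0.015,0.015,0.015,0.015]'

```text
time: 22.53
tool_pos: [0.5944, 0.017, 0.2631]
tcp_rot: [2.204, 2.237, 0.007]
wrist_force: [2.8, 3.2, 8.2]
width: 0.27
grip_force: 27.1
```

```bash
python3 st.py 90 60 -60.7 260
```

```text
t 22.5333 U [ 60.4 -62.6 263.1] turn [ 0.0041 -0.0023 -0.0006] F [2.8 3.2 8.2] w 0.27 g 27.1
delta [ 0.0019 -0.0004  0.0031]
```

jog_arm --turn '[[0,0,0],[0,0,0],[0,0,0],[0,0,0]]' --delta_pos '[[-0.001,0,0.001],[-0.001,0,0.001],[0,0,0],[0,0,0]]' --gripper '[0.015,0.015,0.015,0.015]'

```text
time: 22.87
tool_pos: [0.5944, 0.0168, 0.2629]
tcp_rot: [-2.204, -2.238, -0.012]
wrist_force: [-0.4, 8.2, 14.0]
width: 0.268
grip_force: 27.7
```

jog_arm --turn '[[0,0,0],[0,0,0],[0,0,0],[0,0,0],[0,0,0],[0,0,0],[0,0,0],[0,0,0],[0,0,0],[0,0,0],[0,0,0],[0,0,0],[0,0,0],[0,0,0],[0,0,0],[0,0,0]]' --delta_pos '[[0.001,0,-0.001],[0,0,0],[0,0,0],[0,0,0],[0,0,0],[0,0,0],[0,0,0],[0,0,0],[-0.005,0,-0.02],[-0.005,0,-0.03],[-0.005,0,-0.03],[-0.005,0,-0.03],[0,0,-0.03],[0,0,-0.02],[0,0,0],[0,0,0]]' --gripper '[0.015,0.02,0.03,0.04,0.06,0.085,0.085,0.085,0.085,0.085,0.085,0.085,0.085,0.085,0.085,0.085]'

```text
time: 24.2
tool_pos: [0.594, -0.0051, 0.4215]
tcp_rot: [2.203, 2.236, 0.003]
wrist_force: [0.3, -0.1, -0.6]
width: 0.996
grip_force: 0.0
```

```bash
python3 st.py 90 60 -60.7 260 wrist w8; python3 -c "
from h import *
cv2.imwrite('pics/s8.png',vision.read_camera('scene')[:,:,::-1])"
```

```text
t 24.2 U [ 59.7 -84.8 421.5] turn [ 0.0031  0.0003 -0.0007] F [ 0.3 -0.1 -0.6] w 0.996 g 0.0
delta [0.0241 0.0003 0.1615]
```

View pics/w8.png

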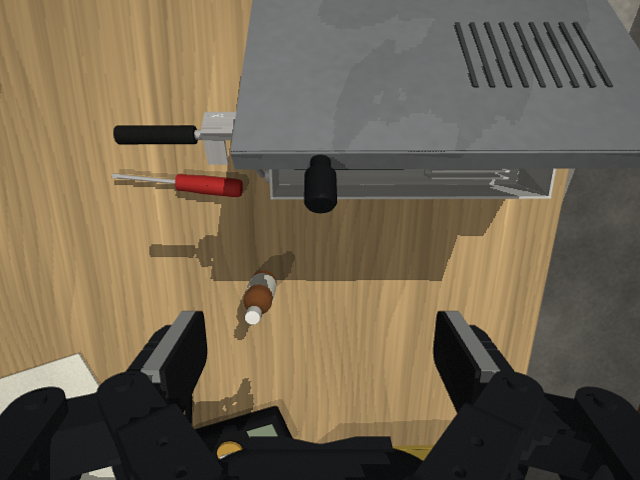

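The cover is holding at an angle, with the sleeve at (155,134), the fork at (218,130) and the knob end at about (321,196). I check the angles from those pixels.

```bash
python3 -c "
from h import *
s=read_state()
for th in (.82,.84,.86,.88,.92):
  c,sn=np.cos(th),np.sin(th)
  ty,tz=112-265*c-7*sn,94+265*sn-7*c
  ey,ez=112-226*c-0*sn,94+226*sn
  print(th,wz(321,196,tz/1e3,s)[1],ty,'edge',wz(400,152,ez/1e3,s)[1],ey)
for a in (1.2,1.23,1.26):print(a,wz(155,134.5,rod(a)[1]/1e3,s)[1],rod(a)[0])
a=vision.read_camera('wrist')[:,:,::-1].astype(int);print(abs(a-cv2.imread('pics/w8.png')).mean())
"
```

```text
0.82 -65.96300286753751 -73.90664073930587 edge -37.5191418730131 -42.181992847000686
0.84 -65.18867910922158 -70.09015068774268 edge -37.214755698330755 -38.846598640135625
0.86 -64.43056960818073 -66.20082700374068 edge -36.917086472354214 -35.45086780507572
0.88 -63.688977598107435 -62.24022536491654 edge -36.62625325880497 -31.996158588879126
0.92 -62.256525833105435 -54.111552850772206 edge -36.06555740577519 -24.9153554014226
1.2 -27.002988317803556 -23.036823984488812
1.23 -26.900377247952925 -27.845348661710055
1.26 -26.806094852148654 -32.70530866731252
5.3596799045138885
```

```bash
python3 -c "
import cv2
a=cv2.imread('pics/s8.png')[120:360,220:460]
cv2.imwrite('pics/s8c.png',cv2.resize(a,(600,600),interpolation=2))"
```

```text
(no output)
```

View pics/s8c.png

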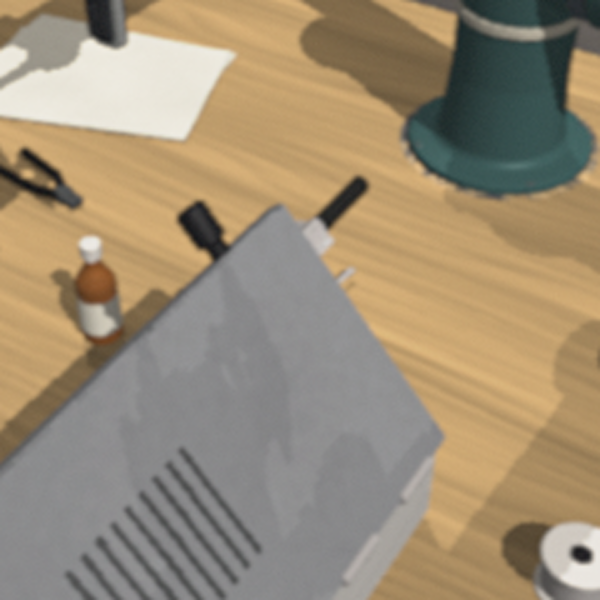

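```bash
python3 -c "
from h import *
s=read_state()
a=cv2.imread('pics/w8.png',0)
col=a[:,270:300].mean(1);print(col[140:180].round().astype(int))
for th in (.82,.84,.86,.88,.9):
  c,sn=np.cos(th),np.sin(th)
  R=Ro.from_rotvec(s['tcp_rot']);k=vision.calibration('wrist');M=np.array(k['mount']);f=240/np.tan(np.radians(k['vfov']/2))
  r=[]
  for b in(-1.5,0,18):
    X=W(45,112-224*c-b*sn,94+224*sn-b*c);p=M[:3,:3].T@(R.inv().apply(X-s['tool_pos'])-M[:3,3]);r.append(round(k['cy']+f*p[1]/p[2],1))
  print(th,r)
b=vision.read_camera('wrist')[:,:,::-1].astype(int);c=vision.read_camera('wrist')[:,:,::-1].astype(int);print(abs(b-c).mean(),read_state()['time'])
"
```

```text
[122 122 122 122 122 122 122 122 122 124 102  96 122 105  79  76  77  77
  77  77  77  77  77  77  78  78  78  78  78  74  83  84  84  84  83  84
  84  84  84  83]
0.82 [np.float64(155.1), np.float64(156.4), np.float64(171.5)]
0.84 [np.float64(151.0), np.float64(152.4), np.float64(168.2)]
0.86 [np.float64(146.7), np.float64(148.1), np.float64(164.8)]
0.88 [np.float64(142.1), np.float64(143.7), np.float64(161.1)]
0.9 [np.float64(137.4), np.float64(139.0), np.float64(157.2)]
1.0580967881944445 24.45
```

The edge rows give a cover angle of about 0.84 and a rod angle of about 1.23, so the rod is seated. I'm handing it in.

```bash
python3 -c "
from workcell import ticket
print(ticket.finish_job())"
```

```text
the job is handed in; nothing more can be done
None
```

The cover is resting open on the prop rod, with the rod's bent end seated in the socket (cover about 0.84 rad, rod about 1.23). The arm is clear, I moved none of the bystanders, and I handed the job in at about 24.5 s.

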